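# Free a locked centrifuge lid with its release rod

### The arm

A 7-joint arm with a two-finger parallel gripper is mounted at the origin on the work surface. World frame = base frame: x ahead of the robot, y to its left, z up, the work surface at z = 0. Lengths are in m, angles in rad, forces in N, time in s.
With the tool pointing down it reaches from about 0.4 to 0.875 m from the base axis. Payload 19.3 kg.
Tool frame: the origin (TCP) lies on the centre line of the jaws, within the pads' length; the fingertips stand 14 mm ahead of it and the grasp point (between the pads) lies 5 mm behind it; x points along the fingers, y is the direction in which the jaws open and shut, and the axes are right-handed (so a half turn about x gives the same grasp; the last joint's range is limited). The gripper opens to 85 mm and grips with 20 to 120 N. Pads are 22 mm wide; open, the fingers measure 114 mm over their backs; the gripper's body (76 mm by 85 mm) begins 54 mm behind the grasp point. The pads swing forward as they close: fully open they stand 13 mm farther back than shut.
Start: joints at [-1.401, 0.521, -0.036, 1.599, 0.021, 1.021, -0.113], TCP at [0.148, 0.607, 0.245] pointing down, gripper open.
Joint ranges: [-2.91, 2.91], [-0.3, 2.13], [-1.5, 1.42], [0.17, 2.43], [-1.26, 4.41], [0.16, 1.93], [-2.52, 2.52]. Speed limits (rad/s): [1.89, 1.89, 2.39, 2.39, 3.01, 3.01, 3.01].

### API

Orientations are given as [roll, pitch, yaw] about the fixed x, y, z axes, in that order (R = Rz(yaw) Ry(pitch) Rx(roll)).
In Python, from workcell import monitor, optics, bot gives the robot as it stands.
- The arm moves only by the tool arm_command, never from a script. Its arguments are lists of equal length, an entry for each row: "delta_pos": the shift along the tool's x, y, z as a fraction of full scale, a list of three; "rotation": the turn, a rotation vector about the tool's x, y, z as a fraction of full scale, a list of three. In form: {"delta_pos": [[dx, dy, dz], ...], "rotation": [[wx, wy, wz], ...]}. A call has 1 to 10 rows; each row shifts and turns the pose as measured when the row begins, along the tool's axes as they then stand; what a row does not reach is not made up. Full scale, the value 1, is 30 mm for a shift and 6 degrees for a turn. A row lasts 1/10 s, in which the tool goes at most 50 mm and 8.59 degrees, less where a joint would pass 70% of its speed; a pose out of reach is approached as far as the arm can. A call with a number of a shift or a turn outside -1 to 1 is refused whole. A call with a gripper value outside its range is refused whole. "gripper" is the closure, from -1 (fully open) to 1 (shut), so that 0 is half open, set as the call begins (left out, the last holds). The fingers move at their own pace and stop on an object; "grip_force" is the grip in N (left out, the last holds). Time passes only in rows, so rows that do not move let the fingers close. It gives the time, the measured TCP pose, the force and the opening at its end, in the units of the state.
- monitor.observe(): the state, without advancing time (a new reading comes with each control period).
- optics.grab_frame(name): name is "scene" or "top"; returns the picture (384x512x3 uint8, red, green, blue); there is no depth.
- optics.camera_params(name): a dict with "fx", "fy", "cx", "cy" (pixels), "dist_coeffs" ([k1, k2, p1, p2, k3] as OpenCV has them; the pictures are not rectified), "origin" and "rotation" of the camera in the world. Camera axes: x right, y down, z forward; pixel columns grow to the right and rows downward; lengths in m; the calibration is good to about 2 mm. A picture is of the moment at which its call begins. camera_params takes no time and is no camera call.
- bot.job_done(): hands the job in, once; it reports no verdict.
The state is a dict: "clock": time; "qpos": joint angles; "qd": joint speeds; "joint_efforts": joint torques, N m; "position": TCP position; "tool_rot": TCP orientation; "force": force on the tool from outside, world axes, zero at the start; "moment": the same for the moment, N m; "grip_width": finger opening in m.
Only numpy, scipy, OpenCV 4.12 (cv2) and the standard library are available. Lean on these libraries where they do the work, as an engineer would, in place of code of your own. Each camera call takes 0.05 s, during which the arm holds its last target. There are 200 camera calls.

### The job

The power has failed and the small centrifuge's lid is locked shut. Take the orange-handled release rod from the tool stand, push it down through the orange-edged slot in front of the lid to press the hidden latch tab until the lid springs ajar, then stand the rod back upright in its free hole of the tool stand and swing the lid right back until it rests open on its own. Leave the blue-handled driver, the tube rack, the bottle and the beaker where they are.

Things in the scene. Friction and masses are not known exactly. Their poses are not given: they have to be found in the camera images.
- centrifuge: White table-top centrifuge, 255 mm deep, 224 mm wide, fixed to the bench. Origin under the middle of its base at bench height; x runs from its front (sloping dark control panel, towards the robot) to its back, y to its left as seen from the front panel looking in the +x direction, z up. Its flat white deck is 130 mm above the bench; the closed blue-grey lid reaches 151 mm. The deck strip between the sloping panel and the lid spans x = -100 to -55 mm.
- slot (a point): Middle of the mouth of the release slot, at deck height (130 mm above the bench); axes as the centrifuge's; it lies at x = -75, y = +45 mm of the centrifuge. The slot is edged in orange, 12 mm wide along x, 26 mm long along y, straight down through a 10 mm thick deck with open space below. The latch tab lies hidden straight below it, its top 39 mm under the mouth, 26 by 32 mm.
- latch (a joint): Turn of the spring-loaded latch rocker, 0 at rest, 0.33 rad at its stop. The tab sits 40 mm from its pivot, so it goes down about 4 mm per 0.1 rad. It resists with about 2.5 N at first and 9 N at the stop. The lid is let go when it has turned by about 0.15 rad (tab 6 to 7 mm down, rod tip 46 mm under the mouth, 5 to 6 N); the stop is reached with the rod tip about 53 mm under the mouth. It springs back when let go.
- release_tab: The latch tab inside the centrifuge, fixed to the rocker and turning with it. Origin on the rocker's pivot, 85 mm above the bench, at x = -35, y = 0 mm of the centrifuge; the pressed face is centred 40 mm in front of and 45 mm to the left (+y) of that and 6 mm above it.
- lid (a joint): Opening angle of the lid, 0 shut, 1.83 rad at its stop (leaning back, past upright). When freed, spring pins lift it ajar, to about 0.5 rad, where it stays with its front edge up to 225 mm above the bench (keep a carried rod clear of it); beyond that it falls back to there unless swung past upright (1.57 rad), after which its own weight takes it to the stop, where it rests. The hinge is damped and light: about 2 N at the lip.
- hinge (a point): Middle of the lid's hinge line at the back of the centrifuge, 137 mm above the bench, at x = 100 mm of the centrifuge; the hinge line runs along its y axis. Does not move with the lid.
- lid_lip (a point): Front edge of the lid's finger lip, at its underside, in the middle of the lid's width; moves with the lid. It lies 154 mm from the hinge line. The lip is 70 mm wide, the lid 208 mm. Behind the lip the lid has a 14 mm deep rim all round: the front face of its front rim is 145 mm from the hinge line, its underside 6 mm below the hinge line when shut. In the middle of the width a steel latch bar, 18 mm wide, hangs 25 mm below the rim, 125 to 138 mm from the hinge line.
- rod: Release rod, 155 mm long, 120 g, standing upright in the tool stand. Origin at the lower tip, z along the rod towards the handle. Round steel shaft 8 mm thick, 85 mm long with a round tip; then a flange 28 mm across, 5 mm thick; then a round orange handle 20 mm across from 90 to 155 mm.
- driver: Blue-handled driver of the same shape with a 6 mm shaft, standing in the other hole of the stand. Origin at its lower tip. A bystander.
- stand: Fixed white tool stand with a dark base, 80 by 150 mm, its top face 105 mm above the bench. Origin under the middle of its base; the two holes lie along its y axis at +35 and -35 mm. Tools hang in it by their flanges with the tip 20 mm above the bench.
- hole_a (a point): Centre of the hole at y = +35 mm of the stand, at its top face (105 mm). Round, 14 mm across, through a 12 mm plate.
- hole_b (a point): Centre of the hole at y = -35 mm of the stand, at its top face (105 mm). Round, 14 mm across, through a 12 mm plate. The rod stands in one of the two holes, the driver in the other.
- tube_rack: Loose green rack with capped tubes, 90 by 150 mm, 68 mm high, origin under its middle, beside the centrifuge on the side away from the tool stand. A bystander.
- bottle: Loose amber jar with black cap, 64 mm across, 130 mm high, origin under its middle. A bystander.
- beaker: Loose clear beaker, 72 mm across, 90 mm high, origin under its middle. A bystander.

How it is judged:
By the outcome, as a careful person would: the job done as asked, in the order asked, and still so for the second after the job is handed in, with the robot touching nothing.
It also fails if it takes over 72 s, if anything falls off the work surface, if the arm or the gripper's body presses on something with over 40 N, if the wrist force passes 120 N, or if a joint passes its speed limit or range.

## Working session

There is one attempt and no reset: what is moved stays moved. The work goes in short steps, Python scripts to look and compute and a tool call to move; the robot and the scene stay as the last step left them, time stands still between calls to the robot, and variables do not carry over. Pictures are saved under pics/ and viewed, about 8 in all and at most 12, crops included, and the job is handed in when it is done.

Besides the shell and the picture viewer there is one more tool, called after "Emit:" by a JSON object that holds its "api" and its "payload". arm_command: Moves the arm, as the interface text tells. Its arguments: {"type":"object","properties":{"delta_pos":{"type":"array","items":{"type":"array","items":{"type":"number"}}},"rotation":{"type":"array","items":{"type":"array","items":{"type":"number"}}},"gripper":{"type":"number"},"grip_force":{"type":"number"}},"required":["delta_pos","rotation"]}

```bash
ls; mkdir -p pics; python3 - <<'E'
from workcell import monitor, optics, bot
import cv2
print(monitor.observe())
for n in("scene","top"):
    print(n,optics.camera_params(n))
    cv2.imwrite(f"pics/{n}0.png",optics.grab_frame(n)[:,:,::-1])
E
```

```text
pics
{'clock': 0.0, 'qpos': array([-1.40118556,  0.52199942, -0.03633362,  1.5999626 ,  0.02121071,
        1.02109489, -0.11279405]), 'qd': array([ 0.00030763,  0.0002553 ,  0.0009464 , -0.00025336,  0.00127222,
       -0.00134279, -0.00184882]), 'joint_efforts': array([-9.00177001e-04, -9.27089381e+01,  1.97971657e+00, -3.69939852e+01,
        1.78627350e-02,  7.96258537e-03, -2.97467864e-05]), 'position': array([0.14841064, 0.60681725, 0.24475101]), 'tool_rot': array([-1.49493749,  1.56971741, -1.73474211]), 'force': array([ 0.50445721, -0.50945567,  0.53015335]), 'moment': array([-0.02534531, -0.01967557, -0.01512195]), 'grip_width': 0.08523980582279204}
scene {'fx': 498.7484557180114, 'fy': 498.7484557180114, 'cx': 248.24605672448422, 'cy': 188.64960967477515, 'dist_coeffs': array([-0.0021516,  0.       ,  0.       ,  0.       ,  0.       ]), 'origin': array([0.97881087, 0.61806621, 1.08176881]), 'rotation': array([-2.45869167,  0.00366417,  2.53659756])}
top {'fx': 361.4194981917576, 'fy': 361.4194981917576, 'cx': 253.1441712296675, 'cy': 191.53109495381554, 'dist_coeffs': array([-0.00302962,  0.        ,  0.        ,  0.        ,  0.        ]), 'origin': array([ 0.41761685, -0.00788999,  0.97606675]), 'rotation': array([-2.96497437, -0.01146505, -1.57327147])}
```

View pics/scene0.png

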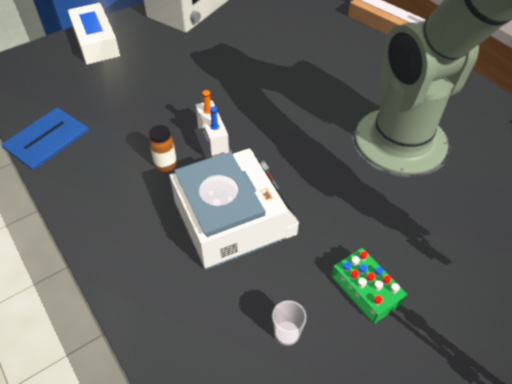

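View pics/top0.png

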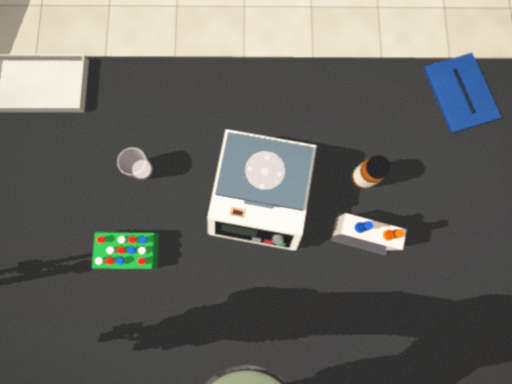

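The centrifuge is at about (262,190) in the top view. The stand is at (370,232), with the blue tool nearer the centrifuge and the orange one at (395,234). I'll enlarge both views to pick features.

```bash
python3 - <<'E'
import cv2
a=cv2.imread("pics/top0.png")[120:262,200:412]
cv2.imwrite("pics/c1.png",cv2.resize(a,None,fx=3.75,fy=3.75,interpolation=cv2.INTER_CUBIC))
a=cv2.imread("pics/scene0.png")[80:270,140:305]
cv2.imwrite("pics/c2.png",cv2.resize(a,None,fx=3.15,fy=3.15,interpolation=cv2.INTER_CUBIC))
E
```

```text
(no output)
```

View pics/c1.png

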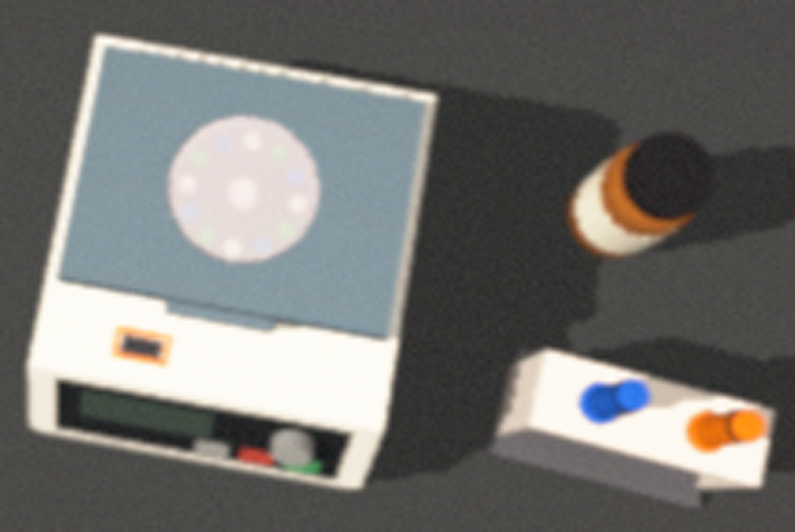

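View pics/c2.png

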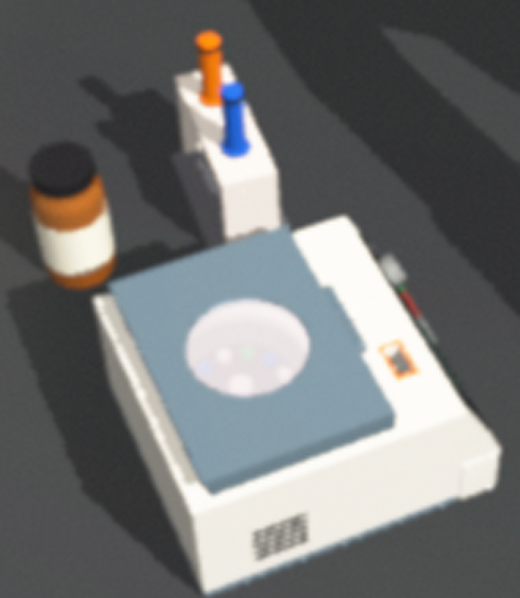

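```bash
cat >h.py <<'E'
import numpy as np,cv2
from workcell import monitor,optics,bot
from scipy.spatial.transform import Rotation as R
C={}
for n in("scene","top"):
    p=optics.camera_params(n); Rw=R.from_euler('xyz',p["rotation"]).as_matrix()
    C[n]=(np.array([[p["fx"],0,p["cx"]],[0,p["fy"],p["cy"]],[0,0,1]]),p["dist_coeffs"],np.array(p["origin"]),Rw)
def proj(n,X):
    K,d,o,Rw=C[n]; rv=cv2.Rodrigues(Rw.T)[0]
    return cv2.projectPoints(np.atleast_2d(np.float64(X)),rv,-Rw.T@o,K,d)[0][:,0]
def ray(n,uv):
    K,d,o,Rw=C[n]; q=cv2.undistortPoints(np.float64(uv).reshape(1,1,2),K,d)[0,0]
    return o,Rw@np.array([q[0],q[1],1])
def atz(n,uv,z):
    o,r=ray(n,uv); return o+r*(z-o[2])/r[2]
def tri(a,b):
    A=[];B=[]
    for n,uv in(("scene",a),("top",b)):
        o,r=ray(n,uv); r/=np.linalg.norm(r); P=np.eye(3)-np.outer(r,r);A.append(P);B.append(P@o)
    return np.linalg.lstsq(np.vstack(A),np.hstack(B),rcond=None)[0]
def T(x,y,th,P):
    P=np.atleast_2d(P);c,s=np.cos(th),np.sin(th)
    return np.c_[x+c*P[:,0]-s*P[:,1],y+s*P[:,0]+c*P[:,1],P[:,2]]
def c1(u,v): return np.array([(u+.5)/3.75-.5+200,(v+.5)/3.75-.5+120])
def c2(u,v): return np.array([(u+.5)/3.15-.5+140,(v+.5)/3.15-.5+80])
E
python3 - <<'E'
from h import *
from scipy.optimize import least_squares
def blob(n,box):
    im=cv2.imread(f"pics/{n}0.png"); h=cv2.cvtColor(im,cv2.COLOR_BGR2HSV).astype(int)
    x0,y0,x1,y1=box; s=h[y0:y1,x0:x1]; w=((s[...,0]<22)&(s[...,1]>90)&(s[...,2]>120)).astype(float)
    # also include hole: fill via convex hull
    ys,xs=np.nonzero(w); hull=cv2.convexHull(np.c_[xs,ys].astype(np.int32)); m=np.zeros(w.shape,np.uint8); cv2.fillConvexPoly(m,hull,1)
    ys,xs=np.nonzero(m); return np.array([xs.mean()+x0,ys.mean()+y0]),len(xs)
st,n1=blob("top",(228,204,250,220)); ss,n2=blob("scene",(257,184,276,204))
print(st,n1,ss,n2,"man",c1(142,345),c2(399,359))
print("slot top",atz("top",st,.13),"scene",atz("scene",ss,.13),"tri",tri(ss,st))
obs=[("top",c1(97,36),(.1275,.112,.13)),("top",c1(437,96),(.1275,-.112,.13)),("top",st,(-.075,.045,.13)),("top",st,(-.075,.045,.13)),
("scene",ss,(-.075,.045,.13)),("scene",ss,(-.075,.045,.13)),("top",c1(60,280),(-.045,.104,.151)),("top",c1(387,337),(-.045,-.104,.151)),("scene",c2(348,217),(-.1,-.112,.13)),("scene",c2(95,297),(.1275,-.112,.13))]
f=lambda p:np.hstack([proj(n,T(*p,X))[0]-uv for n,uv,X in obs])
r=least_squares(f,[.45,0,0],loss='soft_l1');print("centrifuge",r.x);print(f(r.x).reshape(-1,2).round(1))
print("slot from fit",T(*r.x,[-.075,.045,.13]))
for nm,a,b in(("rod",c2(208,40),c1(748,425)),("drv",c2(233,91),c1(632,394))):
    print(nm,"tri",tri(a,b),atz("top",b,.175),atz("scene",a,.175))
for nm,a,b in(("rodfl",c2(211,100),c1(708,432)),("drvfl",c2(236,148),c1(600,402))):
    print(nm,atz("top",b,.110),atz("scene",a,.110))
E
```

```text
[237.03252033 211.77235772] 123 [267.16949153 195.15254237] 59 man [237.5        211.63333333] [266.32539683 193.62698413]
slot top [0.52023455 0.02007505 0.13      ] scene [0.51512445 0.02235318 0.13      ] tri [0.51801624 0.02178848 0.1321332 ]
centrifuge [ 0.58098726 -0.03804591 -0.19651253]
[[ 1.  -1.6]
 [ 0.3 -0.4]
 [-0.3  1.7]
 [-0.3  1.7]
 [-0.8 -0.2]
 [-0.8 -0.2]
 [-1.6  0.5]
 [-0.3  2.7]
 [-0.1  0.5]
 [-2.6  1.4]]
slot from fit [[0.51621701 0.02073176 0.13      ]]
rod tri [ 0.46606206 -0.33807709  0.17986652] [ 0.46708701 -0.34092816  0.175     ] [ 0.46277666 -0.34219022  0.175     ]
drv tri [ 0.48380465 -0.27012639  0.1796526 ] [ 0.4855272  -0.27309015  0.175     ] [ 0.48025019 -0.27293399  0.175     ]
rodfl [ 0.46670378 -0.34193718  0.11      ] [ 0.4674785  -0.33797274  0.11      ]
drvfl [ 0.48595201 -0.27372949  0.11      ] [ 0.48229441 -0.27169836  0.11      ]
```

```bash
cat >>h.py <<'E'
def goal_rot(ang): # tool x down, tool y at world angle ang
    y=np.array([np.cos(ang),np.sin(ang),0]);x=np.array([0,0,-1.]);return np.c_[x,y,np.cross(x,y)]
def plan(p,ang=None):
    s=monitor.observe();M=R.from_euler('xyz',s["tool_rot"]).as_matrix()
    d=M.T@(np.array(p)-s["position"])/.03
    print("t",s["clock"].__round__(2),"pos",s["position"].round(4),"F",s["force"].round(1),"w",round(s["grip_width"],4),"q",s["qpos"].round(2))
    print("units tool",d.round(3))
    if ang is not None:
        w=R.from_matrix(M.T@goal_rot(ang)).as_rotvec()/np.radians(6);print("rot units",w.round(3))
        print("after rot units",(goal_rot(ang).T@(np.array(p)-s["position"])/.03).round(3))
E
python3 - <<'E'
from h import *
s=monitor.observe();print(R.from_euler('xyz',s["tool_rot"]).as_matrix().round(3))
for a in(np.pi/2-.266,-np.pi/2-.266): plan([.45,.3,.245],a); 
plan([.465,-.34,.25],-np.pi/2-.266)
E
```

```text
[[-0.     0.238  0.971]
 [-0.001  0.971 -0.238]
 [-1.    -0.001  0.   ]]
t 0.1 pos [0.1484 0.6068 0.2448] F [-0.1  0.2  0.4] w 0.0857 q [-1.4   0.52 -0.04  1.6   0.02  1.02 -0.11]
units tool [ 2.0000e-03 -7.5480e+00  1.2195e+01]
rot units [0.25  0.001 0.009]
after rot units [-6.0000e-03 -7.2260e+00  1.2388e+01]
t 0.1 pos [0.1484 0.6068 0.2448] F [-0.1  0.2  0.4] w 0.0857 q [-1.4   0.52 -0.04  1.6   0.02  1.02 -0.11]
units tool [ 2.0000e-03 -7.5480e+00  1.2195e+01]
rot units [-2.975e+01 -1.400e-02  1.000e-03]
after rot units [-6.0000e-03  7.2260e+00 -1.2388e+01]
t 0.1 pos [0.1484 0.6068 0.2448] F [-0.1  0.2  0.4] w 0.0857 q [-1.4   0.52 -0.04  1.6   0.02  1.02 -0.11]
units tool [ -0.144 -28.152  17.748]
rot units [-2.975e+01 -1.400e-02  1.000e-03]
after rot units [ -0.173  27.678 -18.479]
```

Emit:
{"api": "arm_command", "payload": {"delta_pos": [[-0.05,-0.6,0.98],[-0.05,-0.6,0.98],[0,-0.6,0.98],[0,-0.6,0.98],[0,-0.6,0.98],[0,-0.6,0.98],[0,-0.6,0.98],[0,-0.6,0.98],[0,-0.6,0.98],[0,-0.6,0.98]], "rotation": [[0.25,0,0],[0,0,0],[0,0,0],[0,0,0],[0,0,0],[0,0,0],[0,0,0],[0,0,0],[0,0,0],[0,0,0]], "gripper": -0.1}}

```text
clock: 1.1
position: [0.3891, 0.349, 0.2449]
tool_rot: [-2.028, 1.565, -2.287]
force: [0.4, 1.1, 0.2]
grip_width: 0.0471
```

```bash
python3 -c "
from h import *
plan([.5,0,.255],np.pi/2-.266);plan([.465,-.34,.25],np.pi/2-.266)"
```

```text
t 1.1 pos [0.3891 0.349  0.2449] F [0.4 1.1 0.2] w 0.0471 q [-0.88  0.36  0.04  1.87 -0.02  0.92  0.49]
units tool [ -0.298 -10.304   6.549]
rot units [ 0.07  -0.025  0.052]
after rot units [ -0.336 -10.254   6.625]
t 1.1 pos [0.3891 0.349  0.2449] F [0.4 1.1 0.2] w 0.0471 q [-0.88  0.36  0.04  1.87 -0.02  0.92  0.49]
units tool [ -0.075 -21.558   8.32 ]
rot units [ 0.07  -0.025  0.052]
after rot units [ -0.17  -21.495   8.478]
```

Emit:
{"api": "arm_command", "payload": {"delta_pos": [[-0.03,-1,0.6],[-0.03,-1,0.6],[-0.03,-1,0.6],[-0.03,-1,0.6],[-0.03,-1,0.6],[-0.03,-1,0.6],[-0.03,-1,0.6],[-0.03,-1,0.6],[-0.03,-1,0.5],[-0.03,-1,0.5]], "rotation": [[0.07,0,0.05],[0,0,0],[0,0,0],[0,0,0],[0,0,0],[0,0,0],[0,0,0],[0,0,0],[0,0,0],[0,0,0]]}}

```text
clock: 2.1
position: [0.4807, -0.0007, 0.2527]
tool_rot: [-2.754, 1.566, -3.021]
force: [0.3, 1.3, 0.6]
grip_width: 0.047
```

```bash
python3 -c "
from h import *
plan([.465,-.34,.25],np.pi/2-.266)"
```

```text
t 2.1 pos [ 0.4807 -0.0007  0.2527] F [0.3 1.3 0.6] w 0.047 q [-0.28  0.29  0.2   1.97 -0.07  0.9   1.26]
units tool [  0.097 -11.046   2.479]
rot units [-0.01  -0.039  0.016]
after rot units [  0.089 -11.049   2.468]
```

Emit:
{"api": "arm_command", "payload": {"delta_pos": [[0,-1,0.23],[0,-1,0.23],[0,-1,0.23],[0,-1,0.23],[0,-1,0.23],[0,-1,0.23],[0,-1,0.23],[0,-1,0.23],[0,-1,0.23],[0,-1,0.23]], "rotation": [[0,-0.04,0.02],[0,0,0],[0,0,0],[0,0,0],[0,0,0],[0,0,0],[0,0,0],[0,0,0],[0,0,0],[0,0,0]]}}

```text
clock: 3.1
position: [0.4655, -0.3212, 0.2512]
tool_rot: [2.866, 1.568, 2.599]
force: [0.3, 0.7, 0.4]
grip_width: 0.047
```

```bash
python3 -c "
from h import *
plan([.465,-.34,.25],np.pi/2-.266)"
```

```text
t 3.1 pos [ 0.4655 -0.3212  0.2512] F [0.3 0.7 0.4] w 0.047 q [ 0.28  0.44  0.3   1.76 -0.15  0.97  1.95]
units tool [ 0.041 -0.608  0.147]
rot units [-0.007 -0.022 -0.006]
after rot units [ 0.041 -0.608  0.147]
```

Emit:
{"api": "arm_command", "payload": {"delta_pos": [[0,-0.6,0.15],[0,-0.05,0],[0.4,0,0],[0,0,0]], "rotation": [[0,0,0],[0,0,0],[0,0,0],[0,0,0]]}}

```text
clock: 3.5
position: [0.4627, -0.345, 0.237]
tool_rot: [-3.107, 1.566, 2.905]
force: [0.0, 0.5, -0.5]
grip_width: 0.0471
```

```bash
python3 - <<'E'
from h import *
plan([.465,-.34,.147],np.pi/2-.266)
a=optics.grab_frame("top")[:,:,::-1];b=optics.grab_frame("scene")[:,:,::-1]
cv2.imwrite("pics/top1.png",a);cv2.imwrite("pics/scene1.png",b)
f=lambda i,s:cv2.resize(i,None,fx=s,fy=s,interpolation=cv2.INTER_CUBIC)
A=f(a[170:270,330:430],4);B=f(b[40:140,160:260],4)
for n,I,u0,v0 in(("top",A,330,170),("scene",B,160,40)):
    for z in(.175,.11):
        u=proj(n,[.465,-.34,z])[0];c=((u-[u0,v0]+.5)*4).astype(int);cv2.drawMarker(I,tuple(map(int,c)),(255,255,0),0,10)
    s=monitor.observe();P=s["position"]+[0,0,-.014]
    u=proj(n,P)[0];c=((u-[u0,v0]+.5)*4).astype(int);cv2.drawMarker(I,tuple(map(int,c)),(0,255,0),1,10)
cv2.imwrite("pics/p1.png",np.hstack([A,B]))
E
```

```text
t 3.5 pos [ 0.4627 -0.345   0.237 ] F [ 0.   0.5 -0.5] w 0.0471 q [ 0.32  0.47  0.3   1.75 -0.17  0.95  1.99]
units tool [2.999 0.183 0.041]
rot units [-0.053 -0.043  0.001]
after rot units [2.999 0.182 0.029]
```

View pics/p1.png

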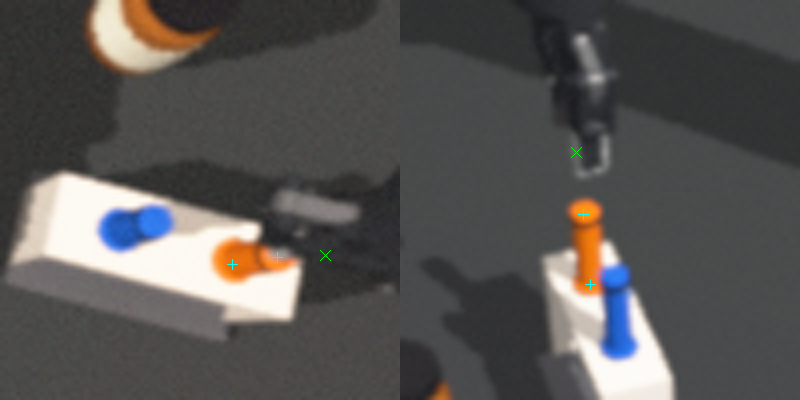

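Emit:
{"api": "arm_command", "payload": {"delta_pos": [[0,0.17,0.1],[0.6,0,0],[0.8,0,0],[0.8,0,0],[0.6,0,0],[0.2,0,0]], "rotation": [[-0.05,-0.04,0],[0,0,0],[0,0,0],[0,0,0],[0,0,0],[0,0,0]]}}

```text
clock: 4.2
position: [0.4728, -0.3364, 0.1483]
tool_rot: [0.017, 1.562, -0.241]
force: [1.0, 0.2, 1.0]
grip_width: 0.0473
```

```bash
python3 -c "
from h import *
plan([.4655,-.34,.147],np.pi/2-.266)"
```

```text
t 4.2 pos [ 0.4728 -0.3364  0.1483] F [1.  0.2 1. ] w 0.0473 q [ 0.34  0.58  0.26  1.82 -0.21  0.75  2.02]
units tool [ 0.041 -0.178 -0.204]
rot units [ 0.077  0.081 -0.002]
after rot units [ 0.043 -0.179 -0.202]
```

Emit:
{"api": "arm_command", "payload": {"delta_pos": [[0.04,-0.18,-0.2],[0,0,0]], "rotation": [[0.08,0.08,0],[0,0,0]]}}

```text
clock: 4.4
position: [0.4656, -0.3396, 0.1474]
tool_rot: [2.565, 1.57, 2.299]
force: [0.0, -0.1, -0.3]
grip_width: 0.0473
```

```bash
python3 -c "
from h import *
plan([.4655,-.34,.147],np.pi/2-.266)"
```

```text
t 4.4 pos [ 0.4656 -0.3396  0.1474] F [ 0.  -0.1 -0.3] w 0.0473 q [ 0.34  0.58  0.26  1.83 -0.21  0.76  2.02]
units tool [ 0.012 -0.015  0.   ]
rot units [ 0.004 -0.006 -0.004]
after rot units [ 0.012 -0.015  0.   ]
```

Emit:
{"api": "arm_command", "payload": {"delta_pos": [[0,0,0],[0,0,0],[0,0,0],[0,0,0],[0,0,0]], "rotation": [[0,0,0],[0,0,0],[0,0,0],[0,0,0],[0,0,0]], "gripper": 1, "grip_force": 70}}

```text
clock: 4.9
position: [0.4667, -0.3401, 0.1501]
tool_rot: [-0.077, 1.568, -0.343]
force: [0.7, 0.1, -1.5]
grip_width: 0.0186
```

```bash
python3 -c "
from h import *
plan([.4655,-.34,.147],np.pi/2-.266)"
```

```text
t 4.9 pos [ 0.4667 -0.3401  0.1501] F [ 0.7  0.1 -1.5] w 0.0186 q [ 0.34  0.58  0.26  1.83 -0.21  0.76  2.02]
units tool [ 0.102 -0.008 -0.038]
rot units [0.003 0.03  0.002]
after rot units [ 0.102 -0.008 -0.038]
```

Emit:
{"api": "arm_command", "payload": {"delta_pos": [[-0.3,0,0],[-0.6,0,0],[-0.8,0,0],[-0.8,0,0],[-0.8,0,0],[-0.8,0,0],[-0.8,0,0],[-0.6,0,0],[-0.2,0,0]], "rotation": [[0,0,0],[0,0,0],[0,0,0],[0,0,0],[0,0,0],[0,0,0],[0,0,0],[0,0,0],[0,0,0]]}}

```text
clock: 5.8
position: [0.4648, -0.3397, 0.3319]
tool_rot: [-0.137, 1.568, -0.404]
force: [0.0, -0.7, -1.8]
grip_width: 0.0186
```

```bash
python3 -c "
from h import *
plan([.519,.021,.305],np.pi/2-.197)"
```

```text
t 5.8 pos [ 0.4648 -0.3397  0.3319] F [ 0.  -0.7 -1.8] w 0.0186 q [ 0.29  0.37  0.33  1.64 -0.13  1.15  1.95]
units tool [ 0.89  12.074 -1.429]
rot units [-0.666  0.025  0.004]
after rot units [ 0.898 12.144 -0.583]
```

Emit:
{"api": "arm_command", "payload": {"delta_pos": [[0,0.6,-0.05],[0,1,-0.05],[0,1,-0.05],[0,1,-0.05],[0,1,-0.05],[0,1,-0.05],[0,1,-0.05],[0,1,-0.05],[0,1,-0.05],[0,1,-0.05]], "rotation": [[-0.33,0,0],[-0.33,0,0],[0,0,0],[0,0,0],[0,0,0],[0,0,0],[0,0,0],[0,0,0],[0,0,0],[0,0,0]]}}

```text
clock: 6.8
position: [0.5044, -0.0408, 0.3273]
tool_rot: [-2.712, 1.567, -2.901]
force: [-0.3, 0.1, -1.9]
grip_width: 0.0183
```

```bash
python3 -c "
from h import *
plan([.519,.021,.295],np.pi/2-.197)"
```

```text
t 6.8 pos [ 0.5044 -0.0408  0.3273] F [-0.3  0.1 -1.9] w 0.0183 q [-0.18  0.25  0.18  1.81 -0.05  1.1   1.4 ]
units tool [1.072 2.118 0.095]
rot units [ 0.075 -0.037  0.017]
after rot units [1.076 2.117 0.074]
```

Emit:
{"api": "arm_command", "payload": {"delta_pos": [[0,0.9,0.05],[0.2,0.8,0.03],[0.4,0.3,0],[0.3,0,0],[0,0,0]], "rotation": [[0.07,-0.03,0],[0,0,0],[0,0,0],[0,0,0],[0,0,0]]}}

```text
clock: 7.3
position: [0.5157, 0.026, 0.296]
tool_rot: [-2.763, 1.565, -2.948]
force: [0.1, -0.4, -1.1]
grip_width: 0.0184
```

```bash
python3 -c "
from h import *
plan([.519,.021,.283],np.pi/2-.197)"
```

```text
t 7.3 pos [0.5157 0.026  0.296 ] F [ 0.1 -0.4 -1.1] w 0.0184 q [-0.27  0.3   0.14  1.82 -0.05  1.03  1.27]
units tool [ 0.432 -0.142  0.14 ]
rot units [ 0.109 -0.048  0.02 ]
after rot units [ 0.432 -0.141  0.14 ]
```

Emit:
{"api": "arm_command", "payload": {"delta_pos": [[0.4,-0.14,0.14],[0,0,0]], "rotation": [[0.1,-0.05,0.02],[0,0,0]]}}

```text
clock: 7.5
position: [0.5184, 0.0189, 0.2834]
tool_rot: [-2.122, 1.57, -2.32]
force: [-0.1, -1.0, -0.7]
grip_width: 0.0184
```

```bash
python3 - <<'E'
from h import *
plan([.519,.021,.283],np.pi/2-.197)
a=optics.grab_frame("top")[:,:,::-1];b=optics.grab_frame("scene")[:,:,::-1]
cv2.imwrite("pics/top2.png",a);cv2.imwrite("pics/scene2.png",b)
f=lambda i,s:cv2.resize(i,None,fx=s,fy=s,interpolation=cv2.INTER_CUBIC)
cv2.imwrite("pics/p2.png",np.hstack([f(a[160:240,200:280],5),f(b[140:220,225:305],5)]))
E
```

```text
t 7.5 pos [0.5184 0.0189 0.2834] F [-0.1 -1.  -0.7] w 0.0184 q [-0.26  0.31  0.14  1.84 -0.05  1.    1.27]
units tool [0.012 0.073 0.006]
rot units [-0.01  -0.005  0.009]
after rot units [0.012 0.073 0.006]
```

View pics/p2.png

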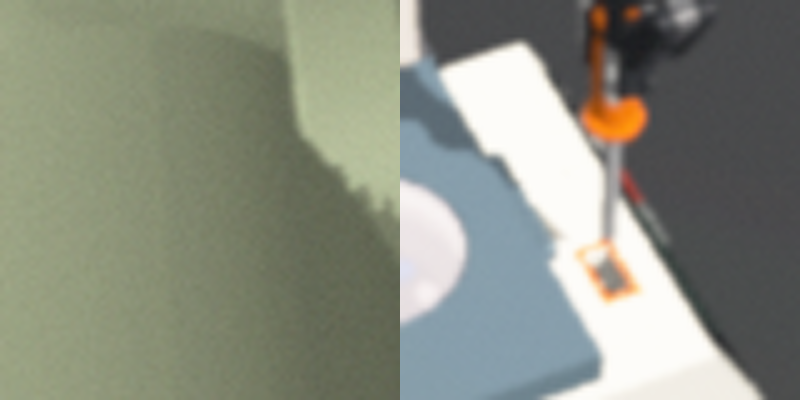

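```bash
python3 - <<'E'
from h import *
c=lambda u,v:np.array([(u+.5-400)/5-.5+225,(v+.5)/5-.5+140])
tip=c(609,239);sl=c(608,270.5);print(tip,sl)
P=np.array([.5184,.0189,.1534]);q=proj("scene",[P,P-[0,0,.0234]]);print("pred tip",q[0],"pred at deck",q[1])
print("slot scene",atz("scene",sl,.13),"tip scene",atz("scene",tip-[0,0],.1534))
fl=c(614,121);print("flange mid",fl,proj("scene",P+[0,0,.0875]),atz("scene",fl,.1534+.0875))
E
```

```text
[266.4 187.4] [266.2 193.7]
pred tip [265.46892137 188.78001975] pred at deck [265.24670056 194.84226203]
slot scene [0.51440597 0.01734677 0.13      ] tip scene [0.51405473 0.01671477 0.1534    ]
flange mid [267.4 163.8] [[266.36311061 164.38327687]] [0.51543142 0.01880661 0.2409    ]
```

Emit:
{"api": "arm_command", "payload": {"delta_pos": [[0.25,0.04,0.01],[0.25,0.02,0],[0.2,0,0]], "rotation": [[0,0,0],[0,0,0],[0,0,0]]}}

```text
clock: 7.9
position: [0.5202, 0.0211, 0.2642]
tool_rot: [0.303, 1.567, 0.105]
force: [-0.1, -0.6, -1.4]
grip_width: 0.0184
```

```bash
python3 -c "
from h import *
plan([.5188,.0195,.25],np.pi/2-.197)"
```

```text
t 7.9 pos [0.5202 0.0211 0.2642] F [-0.1 -0.6 -1.4] w 0.0184 q [-0.26  0.33  0.14  1.86 -0.06  0.95  1.27]
units tool [ 0.472 -0.063 -0.038]
rot units [-0.006  0.034 -0.011]
after rot units [ 0.473 -0.062 -0.037]
```

Emit:
{"api": "arm_command", "payload": {"delta_pos": [[0.05,-0.05,-0.04],[0.15,0,-0.01],[0.15,0,-0.01],[0.15,0,-0.01],[0,0,0]], "rotation": [[0,0.03,0],[0,0,0],[0,0,0],[0,0,0],[0,0,0]]}}

```text
clock: 8.4
position: [0.5172, 0.02, 0.2469]
tool_rot: [2.707, 1.569, 2.509]
force: [-0.4, 0.1, -1.6]
grip_width: 0.0187
```

```bash
python3 -c "
from h import *
plan([.5188,.0195,.25],np.pi/2-.197)"
```

```text
t 8.4 pos [0.5172 0.02   0.2469] F [-0.4  0.1 -1.6] w 0.0187 q [-0.26  0.35  0.14  1.88 -0.06  0.91  1.28]
units tool [-0.104 -0.008  0.055]
rot units [-0.002 -0.012 -0.006]
after rot units [-0.103 -0.008  0.055]
```

Emit:
{"api": "arm_command", "payload": {"delta_pos": [[0.1,0,0.03],[0.2,0,0],[0.2,0,0],[0.1,0,0],[0,0,0]], "rotation": [[0,0,0],[0,0,0],[0,0,0],[0,0,0],[0,0,0]]}}

```text
clock: 8.9
position: [0.5182, 0.0199, 0.2273]
tool_rot: [2.671, 1.569, 2.474]
force: [-0.7, 0.2, -1.2]
grip_width: 0.0183
```

```bash
python3 -c "
from h import *
plan([.518,.0195,.209],np.pi/2-.197)"
```

```text
t 8.9 pos [0.5182 0.0199 0.2273] F [-0.7  0.2 -1.2] w 0.0183 q [-0.25  0.38  0.13  1.9  -0.06  0.87  1.28]
units tool [ 0.609 -0.016 -0.004]
rot units [-0.001 -0.011 -0.006]
after rot units [ 0.609 -0.016 -0.005]
```

Emit:
{"api": "arm_command", "payload": {"delta_pos": [[0.15,0,0],[0.15,0,0],[0.15,0,0],[0.1,0,0],[0.1,0,0],[0.05,0,0]], "rotation": [[0,0,0],[0,0,0],[0,0,0],[0,0,0],[0,0,0],[0,0,0]]}}

```text
clock: 9.5
position: [0.519, 0.0199, 0.2056]
tool_rot: [1.033, 1.569, 0.836]
force: [-0.7, -0.8, 8.0]
grip_width: 0.0184
```

```bash
python3 - <<'E'
from h import *
plan([.518,.0195,.209],np.pi/2-.197)
b=optics.grab_frame("scene")[:,:,::-1]
cv2.imwrite("pics/scene3.png",cv2.resize(b[100:260,150:330],None,fx=3,fy=3))
E
```

```text
t 9.5 pos [0.519  0.0199 0.2056] F [-0.7 -0.8  8. ] w 0.0184 q [-0.25  0.41  0.13  1.92 -0.07  0.81  1.29]
units tool [-0.113 -0.019 -0.029]
rot units [-0.003  0.007 -0.012]
after rot units [-0.113 -0.019 -0.029]
```

View pics/scene3.png

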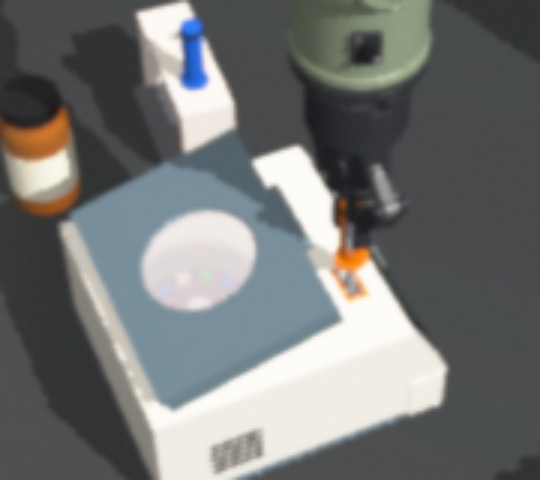

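Emit:
{"api": "arm_command", "payload": {"delta_pos": [[-0.2,0,0],[-0.4,0,0],[-0.5,0,0],[-0.5,0,0]], "rotation": [[0,0,0],[0,0,0],[0,0,0],[0,0,0]]}}

```text
clock: 9.95
position: [0.5182, 0.0198, 0.2543]
tool_rot: [2.986, 1.569, 2.788]
force: [0.2, -0.6, -1.5]
grip_width: 0.0184
```

```bash
python3 -c "
from h import *
plan([.5185,.0195,.37],np.pi/2-.197)"
```

```text
t 9.95 pos [0.5182 0.0198 0.2543] F [ 0.2 -0.6 -1.5] w 0.0184 q [-0.26  0.35  0.14  1.87 -0.06  0.93  1.28]
units tool [-3.856e+00 -6.000e-03  3.000e-03]
rot units [-0.003 -0.017 -0.003]
after rot units [-3.856 -0.007  0.01 ]
```

Emit:
{"api": "arm_command", "payload": {"delta_pos": [[-0.6,0,0],[-0.8,0,0],[-0.8,0,0],[-0.8,0,0],[-0.6,0,0],[-0.2,0,0]], "rotation": [[0,0,0],[0,0,0],[0,0,0],[0,0,0],[0,0,0],[0,0,0]]}}

```text
clock: 10.55
position: [0.5179, 0.0193, 0.3766]
tool_rot: [0.863, 1.57, 0.665]
force: [-0.1, 0.2, -1.1]
grip_width: 0.0184
```

```bash
python3 - <<'E'
from h import *
plan([.4667,-.3401,.36],np.pi/2-.266)
b=optics.grab_frame("scene")[:,:,::-1]
cv2.imwrite("pics/scene4.png",cv2.resize(b[60:260,150:330],None,fx=3,fy=3))
E
```

```text
t 10.55 pos [0.5179 0.0193 0.3766] F [-0.1  0.2 -1.1] w 0.0184 q [-0.28  0.23  0.15  1.7  -0.04  1.21  1.26]
units tool [  0.544 -12.081   0.681]
rot units [ 0.651  0.007 -0.009]
after rot units [  0.555 -12.006   1.503]
```

View pics/scene4.png

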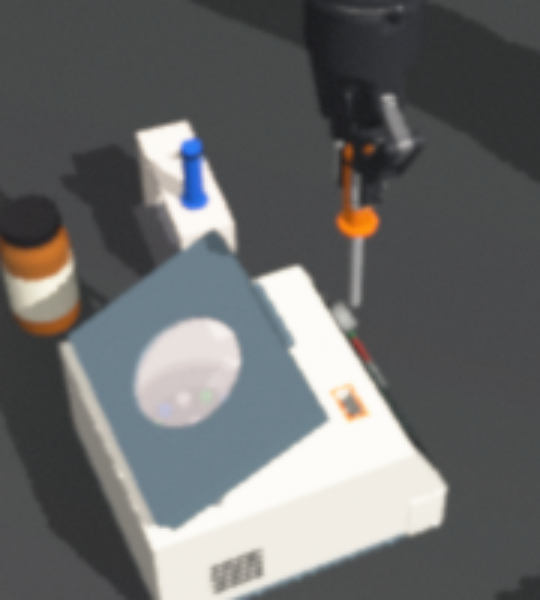

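The lid is clearly ajar, with its front edge raised, and the rod hangs straight in the gripper. Next I carry the rod back to its hole.

Emit:
{"api": "arm_command", "payload": {"delta_pos": [[0,-0.6,0.03],[0,-1,0.05],[0,-1,0.1],[0,-1,0.12],[0,-1,0.12],[0,-1,0.12],[0,-1,0.12],[0,-1,0.12],[0,-1,0.12],[0,-1,0.12]], "rotation": [[0,0,0],[0.3,0,0],[0.3,0,0],[0,0,0],[0,0,0],[0,0,0],[0,0,0],[0,0,0],[0,0,0],[0,0,0]]}}

```text
clock: 11.6
position: [0.4737, -0.2732, 0.3681]
tool_rot: [3.03, 1.562, 2.775]
force: [1.0, 0.5, -1.0]
grip_width: 0.0184
```

```bash
python3 -c "
from h import *
plan([.4667,-.3401,.26],np.pi/2-.266)"
```

```text
t 11.6 pos [ 0.4737 -0.2732  0.3681] F [ 1.   0.5 -1. ] w 0.0184 q [ 0.16  0.3   0.33  1.65 -0.1   1.22  1.83]
units tool [ 3.598 -2.219  0.369]
rot units [ 0.105 -0.085 -0.009]
after rot units [ 3.603 -2.211  0.361]
```

Emit:
{"api": "arm_command", "payload": {"delta_pos": [[0,-0.8,0.15],[0,-0.8,0.12],[0,-0.5,0.05],[0,-0.1,0],[0.3,0,0],[0.8,0,0],[0.8,0,0],[0.5,0,0],[0,0,0]], "rotation": [[0.1,-0.08,0],[0,0,0],[0,0,0],[0,0,0],[0,0,0],[0,0,0],[0,0,0],[0,0,0],[0,0,0]]}}

```text
clock: 12.5
position: [0.4625, -0.3403, 0.2852]
tool_rot: [2.902, 1.562, 2.635]
force: [-0.5, -0.2, 0.1]
grip_width: 0.0186
```

```bash
python3 -c "
from h import *
plan([.4667,-.3401,.245],np.pi/2-.266)"
```

```text
t 12.5 pos [ 0.4625 -0.3403  0.2852] F [-0.5 -0.2  0.1] w 0.0186 q [ 0.29  0.42  0.34  1.7  -0.16  1.06  1.98]
units tool [1.34  0.04  0.147]
rot units [-0.016 -0.082 -0.02 ]
after rot units [1.341 0.043 0.135]
```

Emit:
{"api": "arm_command", "payload": {"delta_pos": [[0,0.04,0.14],[0.5,0,0],[0.4,0,0],[0,0,0]], "rotation": [[0,-0.08,-0.02],[0,0,0],[0,0,0],[0,0,0]]}}

```text
clock: 12.9
position: [0.4692, -0.3382, 0.2588]
tool_rot: [0.016, 1.567, -0.248]
force: [0.3, -0.0, -1.0]
grip_width: 0.0186
```

```bash
python3 -c "
from h import *
plan([.4667,-.3401,.225],np.pi/2-.266)"
```

```text
t 12.9 pos [ 0.4692 -0.3382  0.2588] F [ 0.3 -0.  -1. ] w 0.0186 q [ 0.29  0.45  0.33  1.73 -0.17  0.99  1.99]
units tool [ 1.127 -0.082 -0.068]
rot units [ 0.011  0.034 -0.001]
after rot units [ 1.128 -0.082 -0.064]
```

Emit:
{"api": "arm_command", "payload": {"delta_pos": [[0,-0.08,-0.07],[0.2,0,0],[0.2,0,0],[0,0,0]], "rotation": [[0,0.03,0],[0,0,0],[0,0,0],[0,0,0]]}}

```text
clock: 13.3
position: [0.467, -0.3405, 0.2477]
tool_rot: [-0.192, 1.568, -0.457]
force: [-0.3, -0.4, -2.0]
grip_width: 0.018
```

```bash
python3 -c "
from h import *
plan([.4667,-.3401,.225],np.pi/2-.266)"
```

```text
t 13.3 pos [ 0.467  -0.3405  0.2477] F [-0.3 -0.4 -2. ] w 0.018 q [ 0.3   0.46  0.33  1.74 -0.17  0.97  1.99]
units tool [ 0.755  0.01  -0.016]
rot units [0.011 0.025 0.005]
after rot units [ 0.755  0.01  -0.014]
```

Emit:
{"api": "arm_command", "payload": {"delta_pos": [[0.2,0.01,0],[0.2,0,0],[0.2,0,0],[0.1,0,0],[0,0,0]], "rotation": [[0,0.02,0],[0,0,0],[0,0,0],[0,0,0],[0,0,0]]}}

```text
clock: 13.8
position: [0.4671, -0.3402, 0.2246]
tool_rot: [-1.544, 1.57, -1.809]
force: [-0.3, -0.9, -1.4]
grip_width: 0.0183
```

```bash
python3 -c "
from h import *
plan([.4667,-.3401,.15],np.pi/2-.266)"
```

```text
t 13.8 pos [ 0.4671 -0.3402  0.2246] F [-0.3 -0.9 -1.4] w 0.0183 q [ 0.3   0.49  0.32  1.76 -0.18  0.92  2.  ]
units tool [ 2.487e+00  1.000e-03 -1.400e-02]
rot units [0.01  0.    0.004]
after rot units [ 2.487 -0.    -0.014]
```

Tip is inside the hole (about 10 mm below the top face) without contact.

Emit:
{"api": "arm_command", "payload": {"delta_pos": [[0.3,0,0],[0.4,0,0],[0.4,0,0],[0.4,0,0],[0.3,0,0],[0.2,0,0],[0.1,0,0],[0,0,0]], "rotation": [[0,0,0],[0,0,0],[0,0,0],[0,0,0],[0,0,0],[0,0,0],[0,0,0],[0,0,0]]}}

```text
clock: 14.6
position: [0.4668, -0.34, 0.1551]
tool_rot: [-2.981, 1.57, 3.037]
force: [0.4, -1.3, -1.5]
grip_width: 0.0185
```

```bash
python3 -c "
from h import *
plan([.4667,-.3401,.15],np.pi/2-.266)"
```

```text
t 14.6 pos [ 0.4668 -0.34    0.1551] F [ 0.4 -1.3 -1.5] w 0.0185 q [ 0.33  0.58  0.28  1.82 -0.22  0.78  2.03]
units tool [ 0.169 -0.002 -0.001]
rot units [ 0.009 -0.012  0.002]
after rot units [ 0.169 -0.002 -0.001]
```

Emit:
{"api": "arm_command", "payload": {"delta_pos": [[0.1,0,0],[0.06,0,0],[0,0,0]], "rotation": [[0,0,0],[0,0,0],[0,0,0]]}}

```text
clock: 14.9
position: [0.4672, -0.3403, 0.1507]
tool_rot: [-1.457, 1.57, -1.722]
force: [0.3, 0.0, -1.6]
grip_width: 0.0185
```

Emit:
{"api": "arm_command", "payload": {"delta_pos": [[0.06,0,0],[0.04,0,0],[0,0,0]], "rotation": [[0,0,0],[0,0,0],[0,0,0]]}}

```text
clock: 15.2
position: [0.4676, -0.3407, 0.1491]
tool_rot: [-0.291, 1.569, -0.556]
force: [0.5, 0.5, -1.6]
grip_width: 0.0183
```

Emit:
{"api": "arm_command", "payload": {"delta_pos": [[0.06,0.01,-0.03],[0.06,0,0],[0,0,0]], "rotation": [[0,0,0],[0,0,0],[0,0,0]]}}

```text
clock: 15.5
position: [0.4682, -0.341, 0.1493]
tool_rot: [-0.112, 1.564, -0.378]
force: [-0.3, 0.4, -1.3]
grip_width: 0.0187
```

Emit:
{"api": "arm_command", "payload": {"delta_pos": [[0,0,0],[0,0,0],[0,0,0],[0,0,0]], "rotation": [[0,0,0],[0,0,0],[0,0,0],[0,0,0]], "gripper": -0.1}}

```text
clock: 15.9
position: [0.4683, -0.3411, 0.1492]
tool_rot: [-0.139, 1.563, -0.404]
force: [0.5, -0.6, 0.4]
grip_width: 0.0469
```

```bash
python3 -c "
from h import *
plan([.4667,-.3401,.26],np.pi/2-.266)"
```

```text
t 15.9 pos [ 0.4683 -0.3411  0.1492] F [ 0.5 -0.6  0.4] w 0.0469 q [ 0.33  0.59  0.28  1.83 -0.23  0.75  2.04]
units tool [-3.694  0.015 -0.032]
rot units [0.004 0.073 0.01 ]
after rot units [-3.694  0.019 -0.06 ]
```

Emit:
{"api": "arm_command", "payload": {"delta_pos": [[-0.2,0,0],[-0.5,0,0],[-0.8,0,0],[-0.8,0,0],[-0.8,0,0],[-0.8,0,0],[-0.8,0,0],[-0.5,0,0]], "rotation": [[0,0.07,0],[0,0,0],[0,0,0],[0,0,0],[0,0,0],[0,0,0],[0,0,0],[0,0,0]]}}

```text
clock: 16.7
position: [0.4674, -0.3405, 0.3115]
tool_rot: [-3.002, 1.564, 3.015]
force: [-0.5, -0.0, -0.4]
grip_width: 0.047
```

```bash
cat >>h.py <<'E'
def lidpt(th,back=.011,y=-.058,dz=-.015):
    cx=.1-.145*np.cos(th)-.006*np.sin(th); cz=.137+.145*np.sin(th)-.006*np.cos(th)
    return T(.583,-.039,-.197,[cx-back,y,cz+dz])[0]
E
python3 - <<'E'
from h import *
p=T(.583,-.039,-.197,[-.105,-.058,.30])[0];print(p)
plan(p,np.pi/2-.197)
b=optics.grab_frame("scene")[:,:,::-1]
cv2.imwrite("pics/scene5.png",cv2.resize(b[60:260,150:330],None,fx=3,fy=3))
E
```

```text
[ 0.46867865 -0.07532671  0.3       ]
t 16.7 pos [ 0.4674 -0.3405  0.3115] F [-0.5 -0.  -0.4] w 0.047 q [ 0.28  0.4   0.35  1.65 -0.15  1.12  1.97]
units tool [ 0.39   8.539 -2.282]
rot units [-0.66  -0.066  0.007]
after rot units [ 0.383  8.676 -1.69 ]
```

View pics/scene5.png

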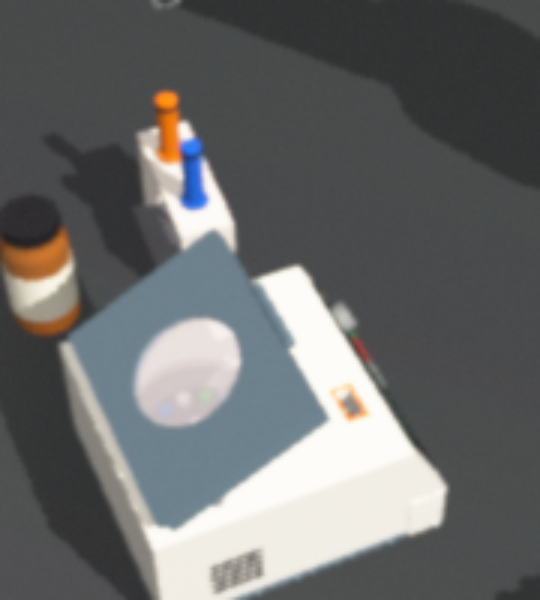

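The rod, at (167,125) in the crop, stands upright and seated in its hole. The lid is ajar. Next, with the gripper shut, I go in front of the lid.

Emit:
{"api": "arm_command", "payload": {"delta_pos": [[0,0.8,-0.25],[0,1,-0.25],[0,1,-0.2],[0,1,-0.2],[0,1,-0.2],[0,1,-0.2],[0,1,-0.2],[0,1,-0.2],[0,0.8,-0.1],[0,0.2,0]], "rotation": [[-0.33,-0.07,0],[-0.33,0,0],[0,0,0],[0,0,0],[0,0,0],[0,0,0],[0,0,0],[0,0,0],[0,0,0],[0,0,0]], "gripper": 1, "grip_force": 30}}

```text
clock: 17.75
position: [0.4679, -0.0631, 0.3161]
tool_rot: [-0.84, 1.565, -1.038]
force: [0.1, -0.4, -0.0]
grip_width: 0.0001
```

```bash
python3 - <<'E'
from h import *
plan(T(.583,-.039,-.197,[-.105,-.058,.19])[0],np.pi/2-.197)
for t in np.arange(.5,1.75,.15): print(round(t,2),lidpt(t).round(4))
E
```

```text
t 17.75 pos [ 0.4679 -0.0631  0.3161] F [ 0.1 -0.4 -0. ] w 0.0001 q [-0.18  0.2   0.21  1.91 -0.04  1.04  1.43]
units tool [ 4.207 -0.376  0.087]
rot units [-0.009  0.039  0.043]
after rot units [ 4.205 -0.395  0.104]
0.5 [ 0.5313 -0.0878  0.1863]
0.65 [ 0.5422 -0.09    0.205 ]
0.8 [ 0.5556 -0.0927  0.2218]
0.95 [ 0.5714 -0.0958  0.2365]
1.1 [ 0.5892 -0.0994  0.2485]
1.25 [ 0.6085 -0.1032  0.2577]
1.4 [ 0.629  -0.1073  0.2639]
1.55 [ 0.6501 -0.1115  0.2668]
1.7 [ 0.6714 -0.1158  0.2666]
```

Emit:
{"api": "arm_command", "payload": {"delta_pos": [[0.4,-0.35,0.05],[0.8,0,0],[0.8,0,0],[0.8,0,0],[0.8,0,0],[0.4,0,0],[0,0,0]], "rotation": [[0,0.04,0.04],[0,0,0],[0,0,0],[0,0,0],[0,0,0],[0,0,0],[0,0,0]]}}

```text
clock: 18.45
position: [0.4684, -0.0771, 0.194]
tool_rot: [-0.695, 1.568, -0.894]
force: [-0.1, 0.5, 0.9]
grip_width: 0.0001
```

```bash
python3 - <<'E'
from h import *
plan(lidpt(.5),np.pi/2-.197)
E
```

```text
t 18.45 pos [ 0.4684 -0.0771  0.194 ] F [-0.1  0.5  0.9] w 0.0001 q [-0.12  0.36  0.2   2.05 -0.1   0.74  1.51]
units tool [0.264 0.064 2.125]
rot units [-0.019  0.022  0.018]
after rot units [0.26  0.059 2.126]
```

Emit:
{"api": "arm_command", "payload": {"delta_pos": [[0.25,0.06,0.5],[0,0,0.5],[0,0,0.4],[0,0,0.2],[0,0,0.15],[0,0,0]], "rotation": [[0,0.02,0.02],[0,0,0],[0,0,0],[0,0,0],[0,0,0],[0,0,0]]}}

```text
clock: 19.05
position: [0.5228, -0.0888, 0.1901]
tool_rot: [-0.348, 1.569, -0.55]
force: [-0.1, 0.6, -0.4]
grip_width: -0.0002
```

```bash
python3 - <<'E'
from h import *
plan(lidpt(.5),np.pi/2-.197);plan(lidpt(.65),np.pi/2-.197)
E
```

```text
t 19.05 pos [ 0.5228 -0.0888  0.1901] F [-0.1  0.6 -0.4] w -0.0002 q [-0.09  0.45  0.19  1.91 -0.12  0.79  1.54]
units tool [0.129 0.09  0.272]
rot units [-0.044  0.02   0.007]
after rot units [0.128 0.089 0.272]
t 19.05 pos [ 0.5228 -0.0888  0.1901] F [-0.1  0.6 -0.4] w -0.0002 q [-0.09  0.45  0.19  1.91 -0.12  0.79  1.54]
units tool [-0.495  0.091  0.642]
rot units [-0.044  0.02   0.007]
after rot units [-0.496  0.089  0.641]
```

Emit:
{"api": "arm_command", "payload": {"delta_pos": [[0,0.05,0.3],[-0.15,0,0.15],[-0.2,0,0.2],[-0.2,0,0.2],[0,0,0]], "rotation": [[0,0,0],[0,0,0],[0,0,0],[0,0,0],[0,0,0]]}}

```text
clock: 19.55
position: [0.5419, -0.0911, 0.207]
tool_rot: [-3.088, 1.555, 2.994]
force: [-3.0, 0.2, 0.7]
grip_width: -0.0001
```

```bash
python3 - <<'E'
from h import *
plan(lidpt(.65),np.pi/2-.197);plan(lidpt(.8),np.pi/2-.197)
b=optics.grab_frame("scene")[:,:,::-1]
cv2.imwrite("pics/scene6.png",cv2.resize(b[100:260,150:330],None,fx=3,fy=3))
E
```

```text
t 19.55 pos [ 0.5419 -0.0911  0.207 ] F [-3.   0.2  0.7] w -0.0001 q [-0.09  0.46  0.2   1.84 -0.12  0.87  1.54]
units tool [0.069 0.038 0.001]
rot units [-0.042 -0.146  0.008]
after rot units [ 0.069  0.037 -0.   ]
t 19.55 pos [ 0.5419 -0.0911  0.207 ] F [-3.   0.2  0.7] w -0.0001 q [-0.09  0.46  0.2   1.84 -0.12  0.87  1.54]
units tool [-0.5    0.039  0.45 ]
rot units [-0.042 -0.146  0.008]
after rot units [-0.493  0.037  0.458]
```

View pics/scene6.png

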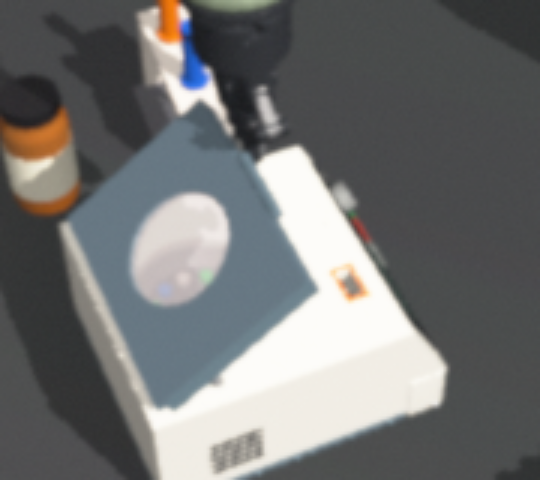

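The closed fingers are against the lid's front rim with about 3 N on them, and the lid has started to rise. I'll carry on along the arc.

Emit:
{"api": "arm_command", "payload": {"delta_pos": [[-0.25,0.02,0.22],[-0.25,0,0.24],[-0.25,0,0.26],[-0.25,0,0.28],[-0.22,0,0.3],[-0.2,0,0.3]], "rotation": [[-0.04,-0.1,0],[0,0,0],[0,0,0],[0,0,0],[0,0,0],[0,0,0]]}}

```text
clock: 20.2
position: [0.5868, -0.0994, 0.2514]
tool_rot: [-3.064, 1.556, 3.022]
force: [-1.7, -0.3, -0.7]
grip_width: 0.0001
```

```bash
python3 - <<'E'
from h import *
plan(lidpt(1.1),np.pi/2-.197);plan(lidpt(1.4),np.pi/2-.197)
E
```

```text
t 20.2 pos [ 0.5868 -0.0994  0.2514] F [-1.7 -0.3 -0.7] w 0.0001 q [-0.08  0.48  0.21  1.67 -0.11  1.01  1.54]
units tool [0.094 0.018 0.078]
rot units [ 0.004 -0.141  0.011]
after rot units [0.095 0.018 0.077]
t 20.2 pos [ 0.5868 -0.0994  0.2514] F [-1.7 -0.3 -0.7] w 0.0001 q [-0.08  0.48  0.21  1.67 -0.11  1.01  1.54]
units tool [-0.438  0.017  1.423]
rot units [ 0.004 -0.141  0.011]
after rot units [-0.417  0.018  1.429]
```

Emit:
{"api": "arm_command", "payload": {"delta_pos": [[-0.1,0,0.3],[-0.1,0,0.35],[-0.1,0,0.35],[-0.08,0,0.35],[-0.04,0,0.35],[0,0,0.35],[0,0,0.3]], "rotation": [[0,-0.1,0],[0,0,0],[0,0,0],[0,0,0],[0,0,0],[0,0,0],[0,0,0]]}}

```text
clock: 20.9
position: [0.6605, -0.1135, 0.2661]
tool_rot: [-1.295, 1.57, -1.491]
force: [-0.1, -0.0, 0.2]
grip_width: 0.0
```

```bash
python3 - <<'E'
from h import *
plan(lidpt(1.7),np.pi/2-.197)
b=optics.grab_frame("scene")[:,:,::-1]
cv2.imwrite("pics/scene7.png",cv2.resize(b[40:260,130:330],None,fx=2.5,fy=2.5))
E
```

```text
t 20.9 pos [ 0.6605 -0.1135  0.2661] F [-0.1 -0.   0.2] w 0.0 q [-0.05  0.59  0.21  1.45 -0.13  1.11  1.56]
units tool [-0.014 -0.003  0.372]
rot units [0.011 0.002 0.008]
after rot units [-0.014 -0.002  0.372]
```

View pics/scene7.png

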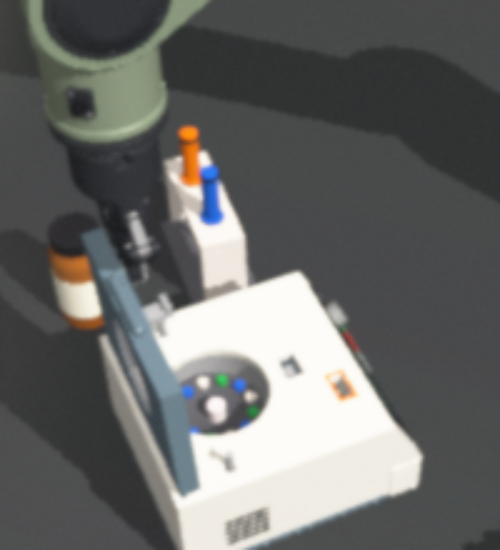

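The lid is about upright and there is no force on the fingers. I'll push 15 mm further, hold, then back away.

Emit:
{"api": "arm_command", "payload": {"delta_pos": [[0,0,0.25],[0,0,0.25],[0,0,0.1],[0,0,0],[0,0,-0.4],[0,0,-0.8],[0,0,-0.8],[-0.5,0,-0.8],[-0.5,0,-0.8],[0,0,-0.6]], "rotation": [[0,0,0],[0,0,0],[0,0,0],[0,0,0],[0,0,0],[0,0,0],[0,0,0],[0,0,0],[0,0,0],[0,0,0]]}}

```text
clock: 21.95
position: [0.5522, -0.0923, 0.295]
tool_rot: [-2.277, 1.569, -2.473]
force: [0.2, 0.2, 0.5]
grip_width: -0.0004
```

Emit:
{"api": "arm_command", "payload": {"delta_pos": [[0,0,-0.5],[-0.3,0,-0.3],[0,0,0],[0,0,0],[0,0,0],[0,0,0],[0,0,0],[0,0,0],[0,0,0],[0,0,0]], "rotation": [[0,0,0],[0,0,0],[0,0,0],[0,0,0],[0,0,0],[0,0,0],[0,0,0],[0,0,0],[0,0,0],[0,0,0]]}}

```text
clock: 22.95
position: [0.5277, -0.0875, 0.3054]
tool_rot: [-1.743, 1.57, -1.939]
force: [-0.4, 0.0, -0.3]
grip_width: -0.0002
```

```bash
python3 - <<'E'
from h import *
plan([.5,0,.3])
b=optics.grab_frame("scene")[:,:,::-1];a=cv2.imread("pics/scene0.png");c=optics.grab_frame("top")[:,:,::-1]
cv2.imwrite("pics/fin.png",np.hstack([cv2.resize(b[40:384,120:420],None,fx=1.5,fy=1.5),cv2.resize(c[100:330,80:320],(350,516))]))
E
```

```text
t 22.95 pos [ 0.5277 -0.0875  0.3054] F [-0.4  0.  -0.3] w -0.0002 q [-0.12  0.32  0.22  1.77 -0.08  1.06  1.51]
units tool [ 0.179  2.681 -1.474]
```

View pics/fin.png

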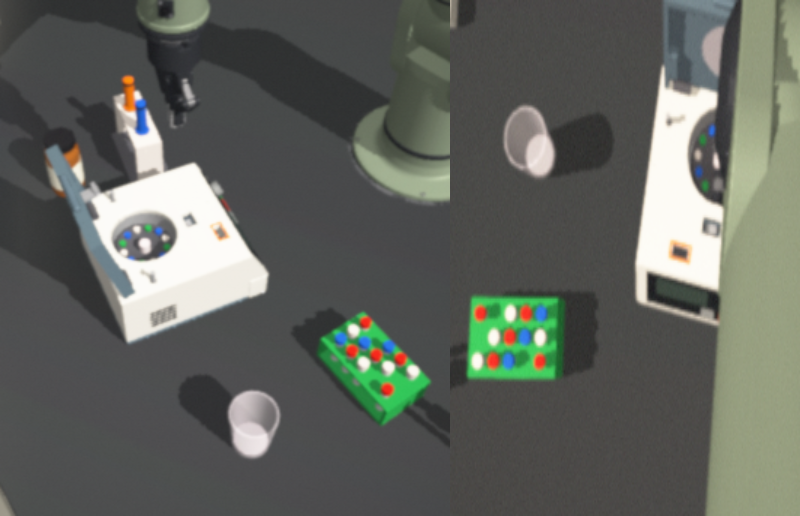

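The lid leans back past upright with the arm clear of it. Both tools stand in the stand, and the rack, beaker and bottle look untouched. I'll make one numeric check for stillness and displacement, then hand in.

```bash
python3 - <<'E'
from h import *
f1=optics.grab_frame("scene").astype(int)
for _ in range(6): f2=optics.grab_frame("scene").astype(int)
f0=cv2.imread("pics/scene0.png")[:,:,::-1].astype(int)
d=lambda a,b,x0,y0,x1,y1:np.abs(a-b)[y0:y1,x0:x1].mean().round(1)
print("lid still",d(f1,f2,140,120,240,250))
print("rack",d(f1,f0,330,245,410,322),"beaker",d(f1,f0,265,295,312,348),"bottle lower",d(f1,f0,148,150,165,172),"tools",d(f1,f0,195,85,228,130))
bot.job_done()
E
```

```text
lid still 0.7
rack 1.3 beaker 1.5 bottle lower 29.2 tools 5.2
the job is handed in; nothing more can be done
```

The job is handed in at about 23 s of the 72 s allowed, and no verdict came back.

I took the rod from its hole and pushed it through the slot to the latch's stop, where the force reached about 8 N and the lid sprang ajar. I then stood the rod back in its hole. With closed fingers I swung the lid past upright by its front rim, with about 3 N on the fingers at most in the readings I took.

**Last checks:**
- **Lid:** it rests leaning back and did not move between frames taken just before hand-in (difference 0.7 grey levels).
- **Robot:** the gripper is clear of everything, with about 0 N on it.
- **Rod and driver:** both stand upright in the stand. That area differs by 5.2 from the first picture, which I put down to shadow and the small leeway of the rod in its hole. I did not measure it further.
- **Rack and beaker:** unchanged from the first picture (differences 1.3 and 1.5).
- **Bottle:** this check did not agree. Its area differs by 29 from the first picture. The open lid now partly hides it, and the picture shows it standing in about its old place. The arm recorded no contact near it, so I take the difference to be the lid covering it, but I could not confirm this separately.

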